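Sort solid and hollow rotor blanks by weight

ROBOT

A 6-joint arm with a two-finger parallel gripper is mounted at the origin on a cart in front of the work surface, level with it; the furniture and walls round the work are solid. World frame = base frame: x ahead of the robot, y to its left, z up, the work surface at z = 0. Lengths are in m, angles in degrees, forces in N, time in s.
With the tool pointing down it reaches from about 0.4 to 0.825 m from the base axis. Payload 7 kg.
Tool frame: the origin (TCP) lies between the finger pads; the fingertips stand 11 mm ahead of it and the grasp point (between the pads) lies 8 mm behind it; z points along the fingers, y is the direction in which the jaws open and shut (so a half turn about z gives the same grasp; the last joint's range is limited). The gripper opens to 88 mm and grips with 3 to 60 N. Pads are 19 mm wide; open, the fingers measure 130 mm over their backs; the gripper's body (78 mm by 193 mm) begins 47 mm behind the grasp point.
Start: joints at [16.507, 20.546, 0.682, 0, -70.136, -16.507], TCP at [0.675, -0, 0.238] pointing down, gripper open.
Joint ranges: [-176.03, 176.03], [-82.01, 121.73], [-58.28, 71.71], [-173.87, 95.51], [-174.79, -0.11], [-173.66, 173.66]. Speed limits (degrees/s): [136.94, 136.94, 172.46, 180, 180, 180].

INTERFACE

Orientations are given as [roll, pitch, yaw] about the fixed x, y, z axes, in that order (R = Rz(yaw) Ry(pitch) Rx(roll)).
In Python, from plant import r gives the robot as it stands.
- The arm moves only by the shell command python3 -m inch 'ROWS' [OPENING] [FORCE]. ROWS is JSON, a list of rows, each an object of numbers: "x", "y", "z": the shift along the tool's x, y, z as a fraction of full scale; "yaw": the turn about the tool's z as a fraction of full scale. In form: [{"x": .., "y": .., "z": .., "yaw": ..}, ...]. A call has 1 to 5 rows; each row shifts and turns the pose as measured when the row begins, along the tool's axes as they then stand; what a row does not reach is not made up. Full scale, the value 1, is 0.025 m for a shift and 4 degrees for a turn. A row lasts 1/12 s, in which the tool goes at most 41.7 mm and 7.16 degrees, less where a joint would pass 70% of its speed; a pose out of reach is approached as far as the arm can. A call with a number of a shift or a turn outside -1 to 1 is refused whole. A call with a gripper value outside its range is refused whole. OPENING is the opening, from -1 (shut) to 1 (fully open), set as the call begins (- or left out, the last holds). The fingers move at their own pace and stop on an object; FORCE is the grip in N (left out, the last holds). Time passes only in rows, so rows that do not move let the fingers close. It gives the time, the measured TCP pose, the force and the opening at its end, in the units of the state.
- r.get_state(): the state, without advancing time (a new reading comes with each control period).
- r.capture(name): name is "scene" or "side" or "wrist"; returns (picture, depth): 400x640x3 uint8, red, green, blue; 400x640 float32, m along the optical axis (not along the pixel's ray), 0 where there is no reading.
- r.camera_info(name): a dict with "mtx" (3x3 intrinsics, pixels), "k1" (the pictures are not rectified: a ray, as slopes to the right and down, at radius r is drawn at 1 + k1 r^2 times it, then the intrinsics apply), "pose" (4x4, takes a point from camera to world coordinates). Camera axes: x right, y down, z forward; pixel columns grow to the right and rows downward; lengths in m; the calibration is good to about 2 mm. A picture is of the moment at which its call begins: read the wrist's pose just before it. camera_info takes no time and is no camera call; for the wrist camera it gives the pose at the moment of the call.
- r.close_job(): hands the job in, once; it reports no verdict.
The state is a dict: "time_s": time; "joints": joint angles; "qd": joint speeds; "joint_torque": joint torques, N m; "tcp_pos": TCP position; "eef_rot": TCP orientation; "contact_force": force on the tool from outside, world axes, zero at the start; "moment": the same for the moment, N m; "gripper_width": finger opening in m.
Only numpy, scipy, OpenCV 4.12 (cv2) and the standard library are available. Lean on these libraries where they do the work, as an engineer would, in place of code of your own. Each camera call takes 0.05 s, during which the arm holds its last target. There are 200 camera calls.

TASK

The three aluminium rotor blanks look alike, but some are solid counterweights and some are hollow spacers: feel which is which by how heavy each is when lifted. Set every solid (heavy) one down standing upright in the long narrow tray and every hollow (light) one standing upright in the square tray; do not drop them, and leave the bottles beside the work undisturbed.

Things in the scene. Friction and masses are not known exactly. Their poses are not given: they have to be found in the camera images.
- blank_1_center (a point): closed aluminium cylinder, 50 mm across, 100 mm tall, fine grooves near its ends, standing loose; all three look the same. Either solid (metal core sealed inside, about 510 g, 5.0 N) or hollow (about 130 g, 1.3 N), within 12 percent; only weight tells, and which are solid changes from start to start. This point is its centre, 50 mm above its underside; z is its axis (up)
- blank_2_center (a point): closed aluminium cylinder, 50 mm across, 100 mm tall, fine grooves near its ends, standing loose; all three look the same. Either solid (metal core sealed inside, about 510 g, 5.0 N) or hollow (about 130 g, 1.3 N), within 12 percent; only weight tells, and which are solid changes from start to start. This point is its centre, 50 mm above its underside; z is its axis (up)
- blank_3_center (a point): closed aluminium cylinder, 50 mm across, 100 mm tall, fine grooves near its ends, standing loose; all three look the same. Either solid (metal core sealed inside, about 510 g, 5.0 N) or hollow (about 130 g, 1.3 N), within 12 percent; only weight tells, and which are solid changes from start to start. This point is its centre, 50 mm above its underside; z is its axis (up)
- tray_long: white plastic tray fixed to the worktop, 240 x 110 mm outside, 35 mm high, open top, walls and floor 5 mm, a small tab 12 mm out at each x end. Origin: centre of its underside, x along its long side, y along its short side, z up (a blank standing in it has its centre at z = 55 mm). Left or right of the blanks. It takes the solid blanks; up to three fit in a row along x
- tray_square: white plastic tray fixed to the worktop, 170 x 170 mm outside, 35 mm high, open top, walls and floor 5 mm, a small tab 12 mm out at each x end. Origin: centre of its underside, x and y along its sides, z up (a blank standing in it has its centre at z = 55 mm). Left or right of the blanks. It takes the hollow blanks; up to three fit, at least 70 mm apart centre to centre
- white_bottle: white plastic bottle with a green cap, 60 mm in diameter, 122 mm tall, standing loose at the far right; origin at the centre of its underside, z up. A bystander: leave it
- amber_bottle: brown bottle with a blue cap, 62 mm in diameter, 134 mm tall, standing loose at the right, nearer than the white one; origin at the centre of its underside, z up. A bystander: leave it
Things that resemble listed ones, but are neither listed nor needed, are in the scene too. What is shaped like the part that bears blank_3_center but red or yellow is not meant.

How it is judged:
By the outcome, as a careful person would: the job done as asked, in the order asked, and still so for the second after the job is handed in, with the robot touching nothing.
It also fails if it takes over 72 s, if anything falls off the work surface, if the arm or the gripper's body presses on something with over 40 N, if the wrist force passes 120 N, or if a joint passes its speed limit or range.

## Working session

There is one attempt and no reset: what is moved stays moved. The work goes in short steps, Python scripts to look and compute and a shell command to move; the robot and the scene stay as the last step left them, time stands still between calls to the robot, and variables do not carry over. Pictures are saved under pics/ and viewed, about 8 in all and at most 12, crops included, and the job is handed in when it is done.

```bash
mkdir -p pics; ls
cat > h.py <<'E'
import numpy as np, cv2
from plant import r
def snap(name,fn):
    info=r.camera_info(name); p,d=r.capture(name)
    np.savez('pics/'+fn+'.npz',p=p,d=d,m=info['mtx'],k=info['k1'],T=info['pose'])
    cv2.imwrite('pics/'+fn+'.png',p[:,:,::-1]); return p,d
def px(fn,pts,zplane=None):
    f=np.load('pics/'+fn+'.npz'); m=f['m'];k=float(f['k']);T=f['T'];d=f['d'];out=[]
    for u,v in pts:
        s=cv2.undistortPoints(np.array([[[u,v]]],float),m,np.array([k,0,0,0.]))[0,0]
        ray=np.array([s[0],s[1],1.])
        if zplane is None:
            w=d[max(0,int(v)-1):int(v)+2,max(0,int(u)-1):int(u)+2]; w=w[w>0]; z=np.median(w) if len(w) else 0
        else:
            R=T[:3,:3]@ray; z=(zplane-T[2,3])/R[2]
        out.append((T@np.r_[ray*z,1])[:3].round(4))
    return np.array(out)
E
python3 - <<'E'
from h import *
s=r.get_state();print(s)
for n in ('scene','side','wrist'): snap(n,n+'0'); i=r.camera_info(n); print(n,i['pose'].round(3).tolist() if hasattr(i['pose'],'round') else i['pose'],i['k1'])
E
```

```text
pics
{'time_s': 0.0, 'joints': array([ 1.65063510e+01,  2.05886803e+01,  6.34596953e-01, -2.03547032e-02,
       -7.01343439e+01, -1.65080036e+01]), 'qd': array([ 0.03293875, -0.00491496, -0.03686531, -0.05332007, -0.07455349,
        0.02869894]), 'joint_torque': array([-8.00930356e-04, -5.82726967e+01,  2.93058443e+01,  6.99745238e+00,
        6.93249181e-03, -2.06530804e-04]), 'tcp_pos': array([ 6.74541969e-01, -2.64853003e-05,  2.36659268e-01]), 'eef_rot': array([ 1.79909780e+02, -6.78278980e-03, -9.00085789e+01]), 'contact_force': array([0.07618733, 0.72150313, 0.64104582]), 'moment': array([-0.00771024,  0.04995212, -0.01790628]), 'gripper_width': 0.08751314500674003}
scene [[-0.876, -0.298, 0.38, -0.083], [-0.483, 0.546, -0.685, 0.961], [-0.004, -0.783, -0.622, 1.053], [0.0, 0.0, 0.0, 1.0]] -0.09087001771770113
side [[0.974, -0.119, 0.192, 0.249], [-0.225, -0.537, 0.813, -1.299], [0.007, -0.835, -0.55, 0.893], [0.0, 0.0, 0.0, 1.0]] -0.08331974297189093
wrist [[-1.0, -0.0, -0.002, 0.675], [-0.001, 0.969, 0.247, -0.066], [0.002, 0.247, -0.969, 0.384], [0.0, 0.0, 0.0, 1.0]] -0.044305650619644296
```

View pics/scene0.png

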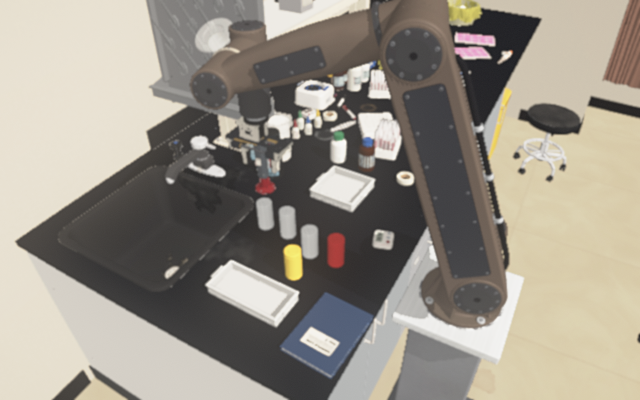

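View pics/wrist0.png

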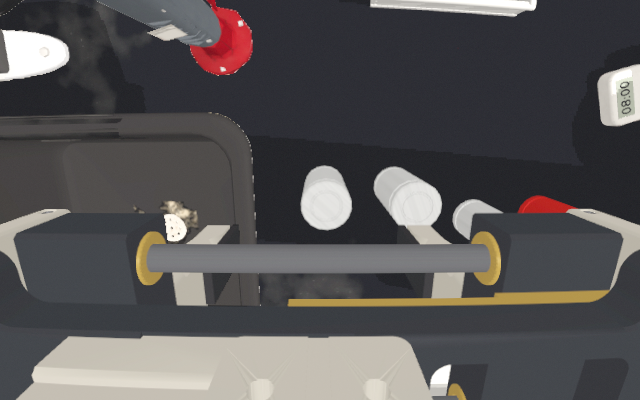

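Run:
```python
from h import *
im=cv2.imread('pics/scene0.png')[120:330,190:420]
cv2.imwrite('pics/c1.png',cv2.resize(im,None,fx=2.8,fy=2.8,interpolation=cv2.INTER_CUBIC))
print(px('scene0',[(264,201),(287,210),(309,229),(293,250),(336,238),(265,184),(338,136),(367,143)]))
```

```text
[[ 0.6664  0.0128  0.102 ]
 [ 0.5776  0.0138  0.1002]
 [ 0.4718  0.0568  0.099 ]
 [ 0.466   0.1577  0.1002]
 [ 0.3817  0.0529  0.0991]
 [ 0.7784 -0.1452  0.028 ]
 [ 0.6324 -0.4398  0.1181]
 [ 0.5102 -0.4406  0.1222]]
```

View pics/c1.png

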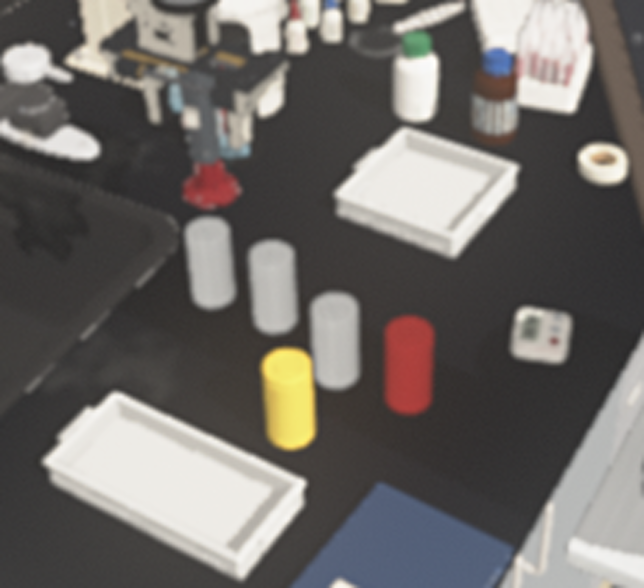

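View pics/side0.png

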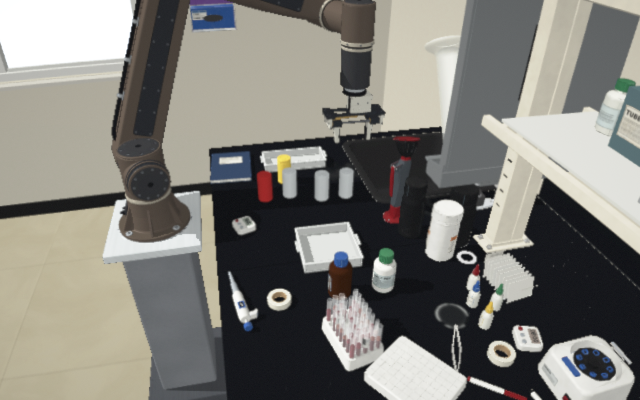

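```bash
cat >> h.py <<'E'
def cloud(fn):
    f=np.load('pics/'+fn+'.npz'); m=f['m'];k=float(f['k']);T=f['T'];d=f['d']
    v,u=np.nonzero(d>0); s=cv2.undistortPoints(np.c_[u,v].astype(float)[:,None],m,np.array([k,0,0,0.]))[:,0]
    z=d[v,u]; P=np.c_[s*z[:,None],z,np.ones(len(z))]@T.T
    return P[:,:3],f['p'][v,u]
def toprim(P,c,h=.1,R=.025,rad=.05):
    from scipy.optimize import minimize
    q=P[(abs(P[:,2]-h)<.006)&(np.hypot(*(P[:,:2]-c).T)<rad)]
    f=lambda c:np.maximum(np.hypot(*(q[:,:2]-c).T)-R,0).clip(0,.01).sum()
    g=(q[:,:2].max(0)+q[:,:2].min(0))/2
    return g.round(4),np.ptp(q[:,:2],axis=0).round(3),q[:,:2].mean(0).round(4),len(q)
E
python3 - <<'E'
from h import *
for n in ('scene0','side0'):
    P,C=cloud(n); print(n)
    for c in [(.666,.013),(.578,.014),(.472,.057),(.466,.158),(.382,.053)]: print(toprim(P,np.array(c)))
    print('bottles',toprim(P,np.array((.632,-.44)),.12),toprim(P,np.array((.51,-.44)),.131))
    w=(P[:,0]>.3)&(P[:,0]<.95)&(P[:,1]>-.55)&(P[:,1]<.5)
    # tray rims: z~.035 & bright
    b=w&(C.min(1)>130)&(abs(P[:,2]-.035)<.006)
    for nm,sel in (('L',P[:,1]>.12),('R',(P[:,1]<-.08)&(P[:,1]>-.38)&(P[:,0]<.75))):
        q=P[b&sel][:,:2]; 
        if len(q)>20:
            print(nm,len(q),cv2.minAreaRect(q.astype(np.float32)),np.percentile(q,[2,98],axis=0).round(3).tolist())
    o=w&(P[:,0]>.7)&(P[:,2]>.05)&(abs(P[:,1]+.05)<.3)
    if o.any(): 
        q=P[o]
        for y0 in np.arange(-.35,.25,.05):
            qq=q[(q[:,1]>y0)&(q[:,1]<y0+.05)]
            if len(qq)>10: print('obst y',round(y0,2),len(qq),'xmin',qq[:,0].min().round(3),'zmax',qq[:,2].max().round(3))
# ortho
img=np.zeros((525,325,3),np.uint8)
P,C=cloud('scene0'); P2,C2=cloud('side0'); P=np.r_[P,P2];C=np.r_[C,C2]
w=(P[:,0]>.3)&(P[:,0]<.95)&(P[:,1]>-.55)&(P[:,1]<.5)&(P[:,2]<.2);P=P[w];C=C[w];o=np.argsort(P[:,2]);P=P[o];C=C[o]
img[((P[:,1]+.55)*500).astype(int).clip(0,524),((P[:,0]-.3)*500).astype(int)]=C[:,::-1]
cv2.imwrite('pics/ortho.png',cv2.resize(img.transpose(1,0,2)[::-1,::-1],None,fx=1.5,fy=1.5))
E
```

```text
scene0
(array([0.6655, 0.0154]), array([0.051, 0.048]), array([0.6634, 0.0165]), 130)
(array([0.5774, 0.0175]), array([0.052, 0.052]), array([0.5756, 0.0183]), 139)
(array([0.4699, 0.0602]), array([0.051, 0.05 ]), array([0.4682, 0.0609]), 158)
(array([0.4667, 0.1606]), array([0.05 , 0.049]), array([0.4664, 0.1614]), 185)
(array([0.3795, 0.0538]), array([0.05 , 0.055]), array([0.3793, 0.0564]), 173)
bottles (array([ 0.6382, -0.454 ]), array([0.039, 0.046]), array([ 0.6365, -0.4512]), 56) (array([ 0.5147, -0.4545]), array([0.034, 0.033]), array([ 0.5157, -0.4492]), 41)
L 698 ((0.5279592275619507, 0.28867751359939575), (0.11959820985794067, 0.2679225504398346), 88.7486572265625) [[0.397, 0.23], [0.656, 0.348]]
R 381 ((0.5252350568771362, -0.2745634615421295), (0.1842578500509262, 0.1944843977689743), 85.83696746826172) [[0.431, -0.362], [0.62, -0.184]]
obst y -0.35 546 xmin 0.812 zmax 0.633
obst y -0.3 298 xmin 0.771 zmax 0.638
obst y -0.25 180 xmin 0.766 zmax 0.633
obst y -0.2 246 xmin 0.753 zmax 0.604
obst y -0.15 718 xmin 0.769 zmax 0.59
obst y -0.1 250 xmin 0.845 zmax 0.564
obst y -
[... 499 characters left out ...]
), array([0.037, 0.038]), array([ 0.6353, -0.4576]), 135) (array([ 0.5128, -0.4537]), array([0.036, 0.034]), array([ 0.5114, -0.4559]), 125)
L 285 ((0.5236238837242126, 0.2883012294769287), (0.13185729086399078, 0.2630698084831238), 87.38455200195312) [[0.396, 0.227], [0.651, 0.347]]
R 527 ((0.5239883065223694, -0.27364352345466614), (0.18255551159381866, 0.1938547044992447), 88.18780517578125) [[0.43, -0.363], [0.617, -0.187]]
obst y -0.35 7916 xmin 0.813 zmax 0.719
obst y -0.3 1599 xmin 0.767 zmax 0.715
obst y -0.25 817 xmin 0.766 zmax 0.518
obst y -0.2 1932 xmin 0.752 zmax 0.603
obst y -0.15 246 xmin 0.759 zmax 0.59
obst y -0.05 778 xmin 0.7 zmax 0.667
obst y -0.0 77 xmin 0.701 zmax 0.667
```

View pics/ortho.png

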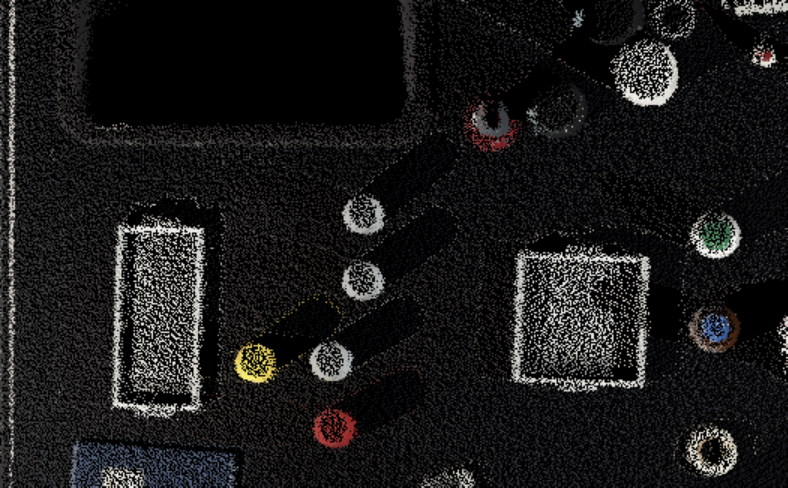

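Blanks: the three grey cylinders in the scene picture at (265,214), (288,222) and (310,241). They fit the description; the yellow one at (293,262) and the red one at (336,250) are excluded by colour, which the crop confirms. Grey tops measure z≈0.10 and 50 mm across, as they should. The long tray is on the left at (0.526, 0.288) and the square tray on the right at (0.524, −0.274). I'll turn so the jaws open along y, approaching A (0.664, 0.015) first.

```bash
python3 -m inch '[{"yaw":1},{"yaw":1},{"yaw":1},{"yaw":1},{"yaw":1}]'; python3 -c "
from plant import r
s=r.get_state();print(s['joints'].round(1),s['eef_rot'].round(1))"
```

```text
[ 16.5  20.6   0.6  -0.  -70.1 -16.5] [179.9  -0.  -90. ]validation failed for argument at $[0]...
```

```bash
python3 -m inch '[{"x":0,"y":0,"z":0,"yaw":1},{"x":0,"y":0,"z":0,"yaw":1},{"x":0,"y":0,"z":0,"yaw":1},{"x":0,"y":0,"z":0,"yaw":1},{"x":0,"y":0,"z":0,"yaw":1}]'; python3 -c "
from plant import r
s=r.get_state();print(s['joints'].round(1),s['eef_rot'].round(1))"
```

```text
time_s: 0.57
tcp_pos: [0.6737, -0.0001, 0.2347]
eef_rot: [179.7, -0.1, -110.7]
contact_force: [-0.5, 0.2, 0.1]
gripper_width: 0.0873
[ 16.5  20.7   0.5  -0.1 -70.1 -37.2] [ 1.797e+02 -1.000e-01 -1.107e+02]
```

```bash
R='x'; for i in 1; do :; done
python3 -m inch '[{"x":0,"y":0,"z":0,"yaw":1},{"x":0,"y":0,"z":0,"yaw":1},{"x":0,"y":0,"z":0,"yaw":1},{"x":0,"y":0,"z":0,"yaw":1},{"x":0,"y":0,"z":0,"yaw":1}]' 0.75 30
python3 -m inch '[{"x":0,"y":0,"z":0,"yaw":1},{"x":0,"y":0,"z":0,"yaw":1},{"x":0,"y":0,"z":0,"yaw":1},{"x":0,"y":0,"z":0,"yaw":1},{"x":0,"y":0,"z":0,"yaw":1}]'
python3 -m inch '[{"x":0,"y":0,"z":0,"yaw":1},{"x":0,"y":0,"z":0,"yaw":1},{"x":0,"y":0,"z":0,"yaw":1},{"x":0,"y":0,"z":0,"yaw":1},{"x":0,"y":0,"z":0,"yaw":0.75}]'
python3 -m inch '[{"x":0.4,"y":0.6,"z":0,"yaw":0},{"x":0,"y":0,"z":0,"yaw":0}]'
```

```text
time_s: 0.98
tcp_pos: [0.6726, -0.0001, 0.2325]
eef_rot: [179.7, -0.4, -131.8]
contact_force: [0.2, 0.3, -0.1]
gripper_width: 0.0768
time_s: 1.4
tcp_pos: [0.6715, -0.0001, 0.2304]
eef_rot: [179.7, -0.7, -152.9]
contact_force: [0.0, 0.5, -0.3]
gripper_width: 0.0768
time_s: 1.82
tcp_pos: [0.6705, -0.0001, 0.2282]
eef_rot: [180.0, -0.9, -172.9]
contact_force: [-0.8, 0.4, 0.3]
gripper_width: 0.0765
time_s: 1.98
tcp_pos: [0.6582, 0.0134, 0.2272]
eef_rot: [180.0, -1.0, -173.2]
contact_force: [-0.9, -0.3, 0.6]
gripper_width: 0.0769
```

```bash
python3 -m inch '[{"x":-0.15,"y":0.05,"z":0.9,"yaw":0.8},{"x":-0.15,"y":0.05,"z":0.9,"yaw":0.8},{"x":-0.05,"y":0,"z":0.9,"yaw":0},{"x":-0.05,"y":0,"z":0.9,"yaw":0}]'; python3 -c "
from h import *
snap('wrist','w1');s=r.get_state();print(s['joints'].round(1),s['tcp_pos'].round(4),s['eef_rot'].round(2))"
```

```text
time_s: 2.32
tcp_pos: [0.6701, 0.0174, 0.1408]
eef_rot: [180.0, -0.4, -179.8]
contact_force: [0.0, -0.2, -0.3]
gripper_width: 0.0767
[  18.    24.6   -7.    -0.3  -59.2 -107.7] [0.6676 0.0172 0.1353] [-179.98   -0.79 -179.84]
```

View pics/w1.png

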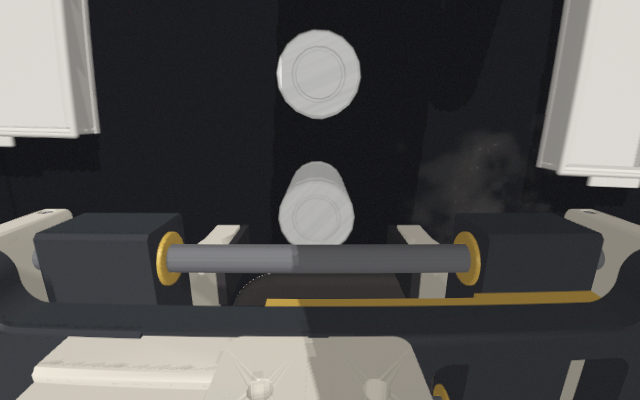

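The wrist picture shows blank A at (316,215), midway between the jaws (which centre at ≈318), with B ahead at (318,73). Down and grip.

```bash
python3 -m inch '[{"x":0.05,"y":-0.05,"z":0.9,"yaw":0},{"x":0.05,"y":-0.03,"z":0.9,"yaw":0},{"x":0,"y":0,"z":0.5,"yaw":0},{"x":0,"y":0,"z":0.1,"yaw":0}]'
python3 -m inch '[{"x":0,"y":0,"z":0,"yaw":0},{"x":0,"y":0,"z":0,"yaw":0},{"x":0,"y":0,"z":0,"yaw":0},{"x":0,"y":0,"z":0,"yaw":0}]' -1 30
python3 -m inch '[{"x":0,"y":0,"z":-0.3,"yaw":0},{"x":0,"y":0,"z":-0.8,"yaw":0},{"x":0,"y":0,"z":-0.8,"yaw":0},{"x":0,"y":0,"z":-0.8,"yaw":0},{"x":0,"y":0,"z":-0.1,"yaw":0}]'
python3 -m inch '[{"x":0,"y":0,"z":-0.05,"yaw":0},{"x":0,"y":0,"z":-0.05,"yaw":0}]'
```

```text
time_s: 2.7
tcp_pos: [0.6639, 0.0143, 0.0728]
eef_rot: [-179.9, -0.9, -179.8]
contact_force: [-0.9, 0.1, -0.1]
gripper_width: 0.077
time_s: 3.03
tcp_pos: [0.6651, 0.0141, 0.075]
eef_rot: [-179.9, -0.9, -179.7]
contact_force: [-0.0, 0.3, -1.1]
gripper_width: 0.0555
time_s: 3.45
tcp_pos: [0.664, 0.0143, 0.1483]
eef_rot: [-179.9, -1.2, -179.8]
contact_force: [1.6, 0.8, -4.1]
gripper_width: 0.0493
time_s: 3.62
tcp_pos: [0.6638, 0.0146, 0.1516]
eef_rot: [-180.0, -1.1, -179.8]
contact_force: [-0.5, -0.6, -5.0]
gripper_width: 0.05
```

```bash
python3 -m inch '[{"x":0.3,"y":0.5,"z":-0.03,"yaw":0},{"x":0.3,"y":1,"z":-0.03,"yaw":0},{"x":0.3,"y":1,"z":-0.03,"yaw":0},{"x":0.3,"y":1,"z":-0.03,"yaw":0},{"x":0.3,"y":1,"z":-0.03,"yaw":0}]'
python3 -m inch '[{"x":0.3,"y":1,"z":-0.03,"yaw":0},{"x":0.3,"y":1,"z":-0.03,"yaw":0},{"x":0.3,"y":1,"z":-0.03,"yaw":0},{"x":0.3,"y":1,"z":-0.03,"yaw":0},{"x":0.1,"y":0.8,"z":-0.03,"yaw":0}]'
python3 -m inch '[{"x":0,"y":0.4,"z":-0.03,"yaw":0},{"x":0,"y":0,"z":-0.03,"yaw":0}]'; python3 -c "
from plant import r
s=r.get_state();print(s['contact_force'],s['joints'].round(1))"
```

```text
time_s: 4.03
tcp_pos: [0.6216, 0.1254, 0.1497]
eef_rot: [-179.8, -1.6, 179.7]
contact_force: [0.0, 0.2, -4.9]
gripper_width: 0.0488
time_s: 4.45
tcp_pos: [0.5817, 0.2513, 0.1469]
eef_rot: [-179.6, -2.2, 179.6]
contact_force: [1.5, -0.8, -4.8]
gripper_width: 0.0494
time_s: 4.62
tcp_pos: [0.5793, 0.2657, 0.1458]
eef_rot: [-179.5, -2.4, 179.8]
contact_force: [0.2, -0.3, -4.6]
gripper_width: 0.0493
[ 0.15739425 -0.30524605 -4.61727078] [  41.4   22.3   -8.7   -1.4  -61.1 -130.9]
```

```bash
python3 -m inch '[{"x":-0.4,"y":0.7,"z":0,"yaw":0},{"x":-0.2,"y":0.25,"z":0.4,"yaw":0},{"x":0,"y":0,"z":0.8,"yaw":0},{"x":0,"y":0,"z":0.5,"yaw":0},{"x":0,"y":0,"z":0.15,"yaw":0}]'
python3 -m inch '[{"x":0,"y":0,"z":0.1,"yaw":0},{"x":0,"y":0,"z":0.1,"yaw":0}]'
```

```text
time_s: 5.03
tcp_pos: [0.5918, 0.2887, 0.0944]
eef_rot: [-179.4, -2.5, 179.9]
contact_force: [0.2, -0.7, -5.6]
gripper_width: 0.0494
time_s: 5.2
tcp_pos: [0.5909, 0.2868, 0.0872]
eef_rot: [-179.3, -2.7, 179.8]
contact_force: [-0.6, 0.2, -4.6]
gripper_width: 0.0497
```

```bash
python3 -m inch '[{"x":0,"y":0,"z":0.08,"yaw":0},{"x":0,"y":0,"z":0.05,"yaw":0}]'
python3 -m inch '[{"x":0,"y":0,"z":0.05,"yaw":0}]'
```

```text
time_s: 5.37
tcp_pos: [0.5915, 0.2865, 0.0858]
eef_rot: [-179.3, -2.6, 179.8]
contact_force: [-3.7, 0.9, 6.8]
gripper_width: 0.0492
time_s: 5.45
tcp_pos: [0.5917, 0.2865, 0.0859]
eef_rot: [-179.3, -2.6, 179.8]
contact_force: [-4.0, -0.5, 2.4]
gripper_width: 0.0491
```

```bash
python3 -m inch '[{"x":0,"y":0,"z":0,"yaw":0},{"x":0,"y":0,"z":0,"yaw":0},{"x":0,"y":0,"z":0,"yaw":0}]' 0.75
python3 -m inch '[{"x":0,"y":0,"z":-0.6,"yaw":0},{"x":0,"y":0,"z":-1,"yaw":0},{"x":0,"y":0,"z":-1,"yaw":0},{"x":0,"y":-0.5,"z":-0.5,"yaw":0},{"x":0,"y":-1,"z":-0.03,"yaw":0}]'
python3 -m inch '[{"x":0,"y":-1,"z":-0.03,"yaw":0},{"x":0,"y":-1,"z":-0.03,"yaw":0},{"x":0,"y":-1,"z":-0.03,"yaw":0},{"x":0,"y":-1,"z":-0.03,"yaw":0},{"x":0,"y":-1,"z":-0.03,"yaw":0}]'
python3 -m inch '[{"x":0,"y":-1,"z":-0.03,"yaw":0},{"x":0,"y":-1,"z":-0.03,"yaw":0},{"x":0,"y":-0.9,"z":-0.03,"yaw":0},{"x":0,"y":-0.5,"z":-0.03,"yaw":0},{"x":0,"y":0,"z":-0.03,"yaw":0}]'
```

```text
time_s: 5.7
tcp_pos: [0.5937, 0.2873, 0.0889]
eef_rot: [-179.5, -2.3, 179.8]
contact_force: [-0.1, -0.4, 0.7]
gripper_width: 0.0635
time_s: 6.12
tcp_pos: [0.5986, 0.2525, 0.171]
eef_rot: [-179.5, -2.1, -180.0]
contact_force: [0.7, -0.4, -1.4]
gripper_width: 0.0765
time_s: 6.53
tcp_pos: [0.6004, 0.1221, 0.1795]
eef_rot: [-179.8, -1.6, -179.8]
contact_force: [-1.0, -0.7, -0.1]
gripper_width: 0.0767
time_s: 6.95
tcp_pos: [0.6002, 0.0262, 0.1857]
eef_rot: [-179.8, -1.4, -180.0]
contact_force: [-0.2, 0.8, -0.4]
gripper_width: 0.0768
```

```bash
python3 -m inch '[{"x":0.7,"y":-0.25,"z":0.3,"yaw":0},{"x":0.15,"y":-0.1,"z":0.9,"yaw":0},{"x":0,"y":0,"z":0.9,"yaw":0}]'; python3 -c "
from h import *
snap('scene','s2'); P,C=cloud('s2'); print(toprim(P,np.array((.592,.287)),.105)); print(toprim(P,np.array((.576,.0165))),toprim(P,np.array((.4685,.059))),r.get_state()['tcp_pos'])"
```

```text
time_s: 7.2
tcp_pos: [0.5813, 0.0166, 0.1383]
eef_rot: [-179.9, -0.7, 179.9]
contact_force: [1.1, 0.7, -1.6]
gripper_width: 0.0767
(array([0.5909, 0.2874]), array([0.05, 0.05]), array([0.5897, 0.2884]), 204)
(array([0.5752, 0.0157]), array([0.046, 0.051]), array([0.5744, 0.018 ]), 134) (array([0.4697, 0.0595]), array([0.052, 0.049]), array([0.4682, 0.0609]), 159) [0.57895906 0.01638648 0.13362426]
```

Blank A stands in the tray, with its top at 0.105. Down onto B.

```bash
python3 -m inch '[{"x":0.03,"y":0,"z":0.9,"yaw":0},{"x":0.03,"y":0,"z":0.9,"yaw":0},{"x":0,"y":0,"z":0.45,"yaw":0},{"x":0,"y":0,"z":0.05,"yaw":0}]'
python3 -m inch '[{"x":0,"y":0,"z":0,"yaw":0},{"x":0,"y":0,"z":0,"yaw":0},{"x":0,"y":0,"z":0,"yaw":0},{"x":0,"y":0,"z":0,"yaw":0},{"x":0,"y":0,"z":0,"yaw":0}]' -1 30
python3 -m inch '[{"x":0,"y":0,"z":-0.3,"yaw":0},{"x":0,"y":0,"z":-0.8,"yaw":0},{"x":0,"y":0,"z":-0.8,"yaw":0},{"x":0,"y":0,"z":-0.8,"yaw":0},{"x":0,"y":0,"z":-0.1,"yaw":0}]'
python3 -m inch '[{"x":0,"y":0,"z":-0.05,"yaw":0},{"x":0,"y":0,"z":-0.05,"yaw":0}]'
python3 -m inch '[{"x":0,"y":0,"z":-0.05,"yaw":0}]'
```

```text
time_s: 7.58
tcp_pos: [0.5773, 0.0178, 0.0754]
eef_rot: [-179.9, -0.9, 179.9]
contact_force: [-0.6, 0.3, -0.7]
gripper_width: 0.0769
time_s: 8.0
tcp_pos: [0.5796, 0.0192, 0.0789]
eef_rot: [-179.9, -0.8, -179.9]
contact_force: [-0.3, 2.3, -6.0]
gripper_width: 0.049
time_s: 8.42
tcp_pos: [0.5774, 0.0188, 0.1506]
eef_rot: [-179.9, -1.2, 179.9]
contact_force: [2.2, -0.0, -4.1]
gripper_width: 0.0494
time_s: 8.58
tcp_pos: [0.577, 0.019, 0.1536]
eef_rot: [-180.0, -1.1, 179.9]
contact_force: [0.9, 0.6, -5.7]
gripper_width: 0.049
time_s: 8.67
tcp_pos: [0.5764, 0.019, 0.1541]
eef_rot: [-180.0, -1.2, 179.9]
contact_force: [0.2, -0.4, -5.0]
gripper_width: 0.049
```

```bash
python3 -m inch '[{"x":0,"y":0.5,"z":-0.06,"yaw":0},{"x":0,"y":1,"z":-0.06,"yaw":0},{"x":0,"y":1,"z":-0.06,"yaw":0},{"x":0,"y":1,"z":-0.06,"yaw":0},{"x":0,"y":1,"z":-0.06,"yaw":0}]'
python3 -m inch '[{"x":0.1,"y":1,"z":-0.06,"yaw":0},{"x":0.2,"y":1,"z":-0.06,"yaw":0},{"x":0.4,"y":1,"z":-0.06,"yaw":0},{"x":0.4,"y":1,"z":-0.06,"yaw":0},{"x":0.4,"y":1,"z":-0.06,"yaw":0}]'
python3 -m inch '[{"x":0.1,"y":0.6,"z":-0.06,"yaw":0},{"x":0,"y":0,"z":-0.03,"yaw":0}]'
```

```text
time_s: 9.08
tcp_pos: [0.5733, 0.1312, 0.156]
eef_rot: [-179.8, -1.7, 179.4]
contact_force: [1.2, 0.2, -5.1]
gripper_width: 0.0489
time_s: 9.5
tcp_pos: [0.5339, 0.2636, 0.1576]
eef_rot: [-179.5, -2.2, 179.3]
contact_force: [0.8, 0.4, -5.5]
gripper_width: 0.0496
time_s: 9.67
tcp_pos: [0.529, 0.2842, 0.1578]
eef_rot: [-179.4, -2.3, 179.5]
contact_force: [-0.5, 0.5, -3.6]
gripper_width: 0.0491
```

```bash
python3 -m inch '[{"x":0.3,"y":0.15,"z":0.5,"yaw":0},{"x":0.1,"y":0,"z":0.8,"yaw":0},{"x":0,"y":0,"z":0.8,"yaw":0},{"x":0,"y":0,"z":0.3,"yaw":0},{"x":0,"y":0,"z":0.05,"yaw":0}]'
python3 -m inch '[{"x":0,"y":0,"z":0.07,"yaw":0},{"x":0,"y":0,"z":0.07,"yaw":0}]'
```

```text
time_s: 10.08
tcp_pos: [0.5153, 0.2896, 0.0928]
eef_rot: [-179.3, -2.4, 179.7]
contact_force: [-0.6, 0.1, -5.2]
gripper_width: 0.0491
time_s: 10.25
tcp_pos: [0.5154, 0.289, 0.0889]
eef_rot: [-179.2, -2.4, 179.7]
contact_force: [-0.2, -0.3, -4.0]
gripper_width: 0.0493
```

```bash
python3 -m inch '[{"x":0,"y":0,"z":0.08,"yaw":0},{"x":0,"y":0,"z":0.06,"yaw":0}]'
python3 -m inch '[{"x":0,"y":0,"z":0.06,"yaw":0}]'
```

```text
time_s: 10.42
tcp_pos: [0.5163, 0.2891, 0.0863]
eef_rot: [-179.3, -2.3, 179.7]
contact_force: [-0.4, 0.5, -4.2]
gripper_width: 0.0494
time_s: 10.5
tcp_pos: [0.5167, 0.2893, 0.0854]
eef_rot: [-179.3, -2.3, 179.7]
contact_force: [0.2, 0.3, -4.9]
gripper_width: 0.0492
```

```bash
python3 -m inch '[{"x":0,"y":0,"z":0.08,"yaw":0},{"x":0,"y":0,"z":0.08,"yaw":0}]'
python3 -m inch '[{"x":0,"y":0,"z":0.05,"yaw":0}]'
```

```text
time_s: 10.67
tcp_pos: [0.5177, 0.2893, 0.084]
eef_rot: [-179.3, -2.2, 179.7]
contact_force: [-7.3, -4.9, 21.3]
gripper_width: 0.0495
time_s: 10.75
tcp_pos: [0.5178, 0.2892, 0.0842]
eef_rot: [-179.3, -2.1, 179.7]
contact_force: [-3.8, -0.6, 0.9]
gripper_width: 0.049
```

```bash
python3 -m inch '[{"x":0,"y":0,"z":0,"yaw":0},{"x":0,"y":0,"z":0,"yaw":0},{"x":0,"y":0,"z":0,"yaw":0}]' 0.65
python3 -m inch '[{"x":0,"y":0,"z":-0.6,"yaw":0},{"x":0,"y":0,"z":-1,"yaw":0},{"x":0,"y":0,"z":-1,"yaw":0},{"x":0.1,"y":-0.5,"z":-0.5,"yaw":0},{"x":0.2,"y":-1,"z":-0.03,"yaw":0}]'
python3 -m inch '[{"x":0.3,"y":-1,"z":-0.03,"yaw":0},{"x":0.3,"y":-1,"z":-0.03,"yaw":0},{"x":0.3,"y":-1,"z":-0.03,"yaw":0},{"x":0.3,"y":-1,"z":-0.03,"yaw":0},{"x":0.3,"y":-1,"z":-0.03,"yaw":0}]'
python3 -m inch '[{"x":0.2,"y":-0.7,"z":-0.03,"yaw":0},{"x":0,"y":-0.3,"z":-0.03,"yaw":0},{"x":0,"y":0,"z":-0.03,"yaw":0}]'
```

```text
time_s: 11.0
tcp_pos: [0.5192, 0.2901, 0.0867]
eef_rot: [-179.5, -1.9, 179.8]
contact_force: [-0.2, -0.1, -0.1]
gripper_width: 0.0641
time_s: 11.42
tcp_pos: [0.5165, 0.256, 0.1684]
eef_rot: [-179.5, -1.7, 180.0]
contact_force: [0.7, -0.3, -0.8]
gripper_width: 0.0725
time_s: 11.83
tcp_pos: [0.4787, 0.1262, 0.1763]
eef_rot: [-179.8, -1.4, -179.9]
contact_force: [-0.0, -0.4, 0.5]
gripper_width: 0.0722
time_s: 12.08
tcp_pos: [0.4713, 0.0952, 0.1797]
eef_rot: [-179.9, -1.2, 180.0]
contact_force: [0.8, -1.1, -0.1]
gripper_width: 0.0724
```

```bash
python3 -m inch '[{"x":0,"y":-1,"z":0,"yaw":0},{"x":0,"y":-0.4,"z":0.5,"yaw":0},{"x":0,"y":0,"z":0.8,"yaw":0},{"x":0,"y":0,"z":0.3,"yaw":0}]'
python3 -c "
from h import *
snap('scene','s3'); P,C=cloud('s3'); print(toprim(P,np.array((.592,.287)),.105,rad=.038),toprim(P,np.array((.517,.289)),.105,rad=.038),toprim(P,np.array((.4685,.059)))); print(r.get_state()['tcp_pos'])"
```

```text
time_s: 12.42
tcp_pos: [0.4743, 0.0608, 0.142]
eef_rot: [179.9, -0.7, 180.0]
contact_force: [-1.0, -0.8, -0.5]
gripper_width: 0.0725
(array([0.5912, 0.2873]), array([0.05 , 0.053]), array([0.5896, 0.2877]), 201) (array([0.514 , 0.2869]), array([0.052, 0.047]), array([0.5121, 0.2877]), 212) (array([0.468 , 0.0613]), array([0.048, 0.056]), array([0.4665, 0.0613]), 147)
[0.47407924 0.06085605 0.1415555 ]
```

```bash
python3 -m inch '[{"x":0.15,"y":-0.03,"z":0.9,"yaw":0},{"x":0.03,"y":0,"z":0.9,"yaw":0},{"x":0,"y":0,"z":0.75,"yaw":0},{"x":0,"y":0,"z":0.1,"yaw":0}]'
python3 -m inch '[{"x":0,"y":0,"z":0,"yaw":0},{"x":0,"y":0,"z":0,"yaw":0},{"x":0,"y":0,"z":0,"yaw":0},{"x":0,"y":0,"z":0,"yaw":0},{"x":0,"y":0,"z":0,"yaw":0}]' -1 30
python3 -m inch '[{"x":0,"y":0,"z":-0.3,"yaw":0},{"x":0,"y":0,"z":-0.8,"yaw":0},{"x":0,"y":0,"z":-0.8,"yaw":0},{"x":0,"y":0,"z":-0.8,"yaw":0},{"x":0,"y":0,"z":-0.1,"yaw":0}]'
python3 -m inch '[{"x":0,"y":0,"z":-0.05,"yaw":0},{"x":0,"y":0,"z":-0.05,"yaw":0}]'
python3 -m inch '[{"x":0,"y":0,"z":-0.05,"yaw":0}]'
```

```text
time_s: 12.8
tcp_pos: [0.4723, 0.0635, 0.0759]
eef_rot: [179.8, -0.5, -179.8]
contact_force: [-1.1, -0.0, -0.7]
gripper_width: 0.0721
time_s: 13.22
tcp_pos: [0.475, 0.0658, 0.0792]
eef_rot: [179.8, -0.4, -179.7]
contact_force: [0.4, -0.2, -1.1]
gripper_width: 0.0498
time_s: 13.63
tcp_pos: [0.4748, 0.0652, 0.1547]
eef_rot: [179.9, -0.4, -179.7]
contact_force: [1.6, 0.6, 0.0]
gripper_width: 0.0503
time_s: 13.8
tcp_pos: [0.4753, 0.0655, 0.1594]
eef_rot: [179.7, -0.2, -179.7]
contact_force: [-0.2, 0.8, -1.4]
gripper_width: 0.0501
time_s: 13.88
tcp_pos: [0.475, 0.0654, 0.1606]
eef_rot: [179.7, -0.2, -179.7]
contact_force: [0.0, -0.1, -0.6]
gripper_width: 0.0501
```

```bash
python3 -m inch '[{"x":-0.2,"y":-0.5,"z":-0.05,"yaw":0},{"x":-0.2,"y":-1,"z":-0.05,"yaw":0},{"x":-0.2,"y":-1,"z":-0.05,"yaw":0},{"x":-0.2,"y":-1,"z":-0.05,"yaw":0},{"x":-0.2,"y":-1,"z":-0.05,"yaw":0}]'
python3 -m inch '[{"x":-0.2,"y":-1,"z":-0.05,"yaw":0},{"x":-0.2,"y":-1,"z":-0.05,"yaw":0},{"x":-0.2,"y":-1,"z":-0.05,"yaw":0},{"x":-0.2,"y":-1,"z":-0.05,"yaw":0},{"x":-0.2,"y":-1,"z":-0.05,"yaw":0}]'
python3 -m inch '[{"x":0,"y":-1,"z":-0.03,"yaw":0},{"x":0,"y":-0.8,"z":-0.03,"yaw":0},{"x":0,"y":-0.3,"z":0,"yaw":0},{"x":0,"y":0,"z":0,"yaw":0}]'
```

```text
time_s: 14.3
tcp_pos: [0.4993, -0.0475, 0.1634]
eef_rot: [179.7, -0.5, -179.3]
contact_force: [0.2, 0.0, -0.8]
gripper_width: 0.05
time_s: 14.72
tcp_pos: [0.5236, -0.1785, 0.1642]
eef_rot: [179.7, -1.0, -179.3]
contact_force: [0.6, 0.6, -1.3]
gripper_width: 0.0502
time_s: 15.05
tcp_pos: [0.5226, -0.2376, 0.1606]
eef_rot: [179.7, -1.4, -179.6]
contact_force: [0.9, -0.2, -1.7]
gripper_width: 0.05
```

```bash
python3 -m inch '[{"x":-0.05,"y":-0.9,"z":0.2,"yaw":0},{"x":-0.05,"y":-0.2,"z":0.7,"yaw":0},{"x":0,"y":0,"z":0.8,"yaw":0},{"x":0,"y":0,"z":0.7,"yaw":0},{"x":0,"y":0,"z":0.1,"yaw":0}]'
python3 -m inch '[{"x":0,"y":0,"z":0.08,"yaw":0},{"x":0,"y":0,"z":0.08,"yaw":0}]'
```

```text
time_s: 15.47
tcp_pos: [0.5232, -0.2633, 0.0942]
eef_rot: [179.6, -1.5, -179.6]
contact_force: [-0.2, -0.2, -2.0]
gripper_width: 0.0503
time_s: 15.63
tcp_pos: [0.5226, -0.2619, 0.0893]
eef_rot: [179.6, -1.7, -179.6]
contact_force: [0.7, 0.2, -1.1]
gripper_width: 0.0503
```

```bash
python3 -m inch '[{"x":0,"y":0,"z":0.08,"yaw":0},{"x":0,"y":0,"z":0.08,"yaw":0}]'
python3 -m inch '[{"x":0,"y":0,"z":0.06,"yaw":0}]'
```

```text
time_s: 15.8
tcp_pos: [0.5234, -0.2611, 0.0863]
eef_rot: [179.6, -1.6, -179.5]
contact_force: [-0.1, -0.4, -1.1]
gripper_width: 0.05
time_s: 15.88
tcp_pos: [0.5238, -0.2609, 0.0853]
eef_rot: [179.6, -1.5, -179.5]
contact_force: [0.3, -0.5, -1.4]
gripper_width: 0.0501
```

```bash
python3 -m inch '[{"x":0,"y":0,"z":0.07,"yaw":0},{"x":0,"y":0,"z":0.07,"yaw":0}]'
python3 -m inch '[{"x":0,"y":0,"z":0.04,"yaw":0}]'
```

```text
time_s: 16.05
tcp_pos: [0.5246, -0.2609, 0.0829]
eef_rot: [179.7, -1.4, -179.4]
contact_force: [-2.1, -1.0, 6.5]
gripper_width: 0.0498
time_s: 16.13
tcp_pos: [0.5251, -0.2611, 0.0828]
eef_rot: [179.7, -1.3, -179.4]
contact_force: [-1.7, 2.0, 9.1]
gripper_width: 0.05
```

Landed. Release, rise and check.

```bash
python3 -m inch '[{"x":0,"y":0,"z":0,"yaw":0},{"x":0,"y":0,"z":0,"yaw":0},{"x":0,"y":0,"z":0,"yaw":0}]' 0.65
python3 -m inch '[{"x":0,"y":0,"z":-0.5,"yaw":0},{"x":0,"y":0,"z":-1,"yaw":0},{"x":0,"y":0,"z":-1,"yaw":0},{"x":0,"y":0.5,"z":-1,"yaw":0},{"x":0,"y":1,"z":-0.5,"yaw":0}]'
python3 -m inch '[{"x":0,"y":1,"z":0,"yaw":0},{"x":0,"y":1,"z":0,"yaw":0},{"x":0,"y":1,"z":0,"yaw":0},{"x":0,"y":0.5,"z":0,"yaw":0},{"x":0,"y":0,"z":0,"yaw":0}]'
python3 - <<'E'
from h import *
snap('scene','s4');snap('side','d4')
for n in('s4','d4'):
    P,C=cloud(n)
    for c in [(.591,.287),(.514,.287),(.524,-.261)]: print(toprim(P,np.array(c),.105,rad=.037))
    for c,h in [((.636,-.455),.12),((.513,-.454),.131),((.466,.161),.1),((.379,.054),.1)]: print(toprim(P,np.array(c),h))
a=cv2.imread('pics/s4.png')[120:340,190:420];b=cv2.imread('pics/d4.png')[130:310,210:420]
f=lambda i:cv2.resize(i,(400,400),interpolation=cv2.INTER_CUBIC)
cv2.imwrite('pics/fin.png',np.hstack([f(a),f(b)]))
E
```

```text
time_s: 16.38
tcp_pos: [0.526, -0.2615, 0.084]
eef_rot: [179.7, -1.2, -179.4]
contact_force: [-0.2, 1.0, -0.2]
gripper_width: 0.0647
time_s: 16.8
tcp_pos: [0.525, -0.2261, 0.1832]
eef_rot: [179.7, -1.7, -179.6]
contact_force: [1.1, 0.2, 0.6]
gripper_width: 0.072
time_s: 17.22
tcp_pos: [0.5267, -0.1335, 0.1895]
eef_rot: [179.7, -1.1, -179.7]
contact_force: [-0.6, -0.5, 0.2]
gripper_width: 0.0724
(array([0.5913, 0.2872]), array([0.052, 0.049]), array([0.5895, 0.2879]), 202)
(array([0.5129, 0.2871]), array([0.05 , 0.051]), array([0.5122, 0.2878]), 210)
(array([ 0.5186, -0.2661]), array([0.049, 0.052]), array([ 0.5186, -0.2637]), 102)Traceback (most recent call last):
  File "<stdin>", line 6, in <module>
  File "h.py", line 27, in toprim
    g=(q[:,:2].max(0)+q[:,:2].min(0))/2
       ~~~~~~~~~~~^^^
    return umr_maximum(a, axis, None, out, keepdims, initial, where)
ValueError: zero-size array to reduction operation maximum which has no identity
```

The white bottle is hidden behind the gripper in the scene view, so I'll use the side view for it.

Run:
```python
from h import *
P,C=cloud('d4')
for c in [(.591,.287),(.514,.287),(.52,-.264)]: print(toprim(P,np.array(c),.105,rad=.037))
for c,h in [((.636,-.455),.12),((.513,-.454),.131),((.466,.161),.1),((.379,.054),.1)]: print(toprim(P,np.array(c),h))
a=cv2.imread('pics/s4.png')[120:340,190:420];b=cv2.imread('pics/d4.png')[130:310,210:420]
f=lambda i:cv2.resize(i,(400,400),interpolation=cv2.INTER_CUBIC)
cv2.imwrite('pics/fin.png',np.hstack([f(a),f(b)]))
```

```text
Traceback (most recent call last):
  File "h.py", line 27, in toprim
    g=(q[:,:2].max(0)+q[:,:2].min(0))/2
       ~~~~~~~~~~~^^^
ValueError: zero-size array to reduction operation maximum which has no identity
```

Run:
```python
from h import *
P,C=cloud('d4')
for c,h in [((.591,.287),.105),((.514,.287),.105),((.52,-.264),.105),((.636,-.455),.12),((.513,-.454),.131),((.466,.161),.1),((.379,.054),.1)]:
    try: print(c,toprim(P,np.array(c),h,rad=.037))
    except ValueError: print(c,'hidden')
a=cv2.imread('pics/s4.png')[120:340,190:420];b=cv2.imread('pics/d4.png')[130:310,210:420]
f=lambda i:cv2.resize(i,(400,400),interpolation=cv2.INTER_CUBIC)
cv2.imwrite('pics/fin.png',np.hstack([f(a),f(b)]))
```

```text
(0.591, 0.287) hidden
(0.514, 0.287) (array([0.5085, 0.2867]), array([0.046, 0.049]), array([0.5094, 0.2823]), 62)
(0.52, -0.264) (array([ 0.517 , -0.2655]), array([0.05 , 0.051]), array([ 0.5172, -0.2682]), 158)
(0.636, -0.455) (array([ 0.6363, -0.4549]), array([0.037, 0.038]), array([ 0.6357, -0.4574]), 134)
(0.513, -0.454) (array([ 0.5115, -0.4535]), array([0.034, 0.039]), array([ 0.5114, -0.4568]), 130)
(0.466, 0.161) (array([0.4657, 0.1598]), array([0.048, 0.055]), array([0.4647, 0.1566]), 91)
(0.379, 0.054) (array([0.3784, 0.0534]), array([0.048, 0.053]), array([0.378 , 0.0503]), 102)
```

View pics/fin.png

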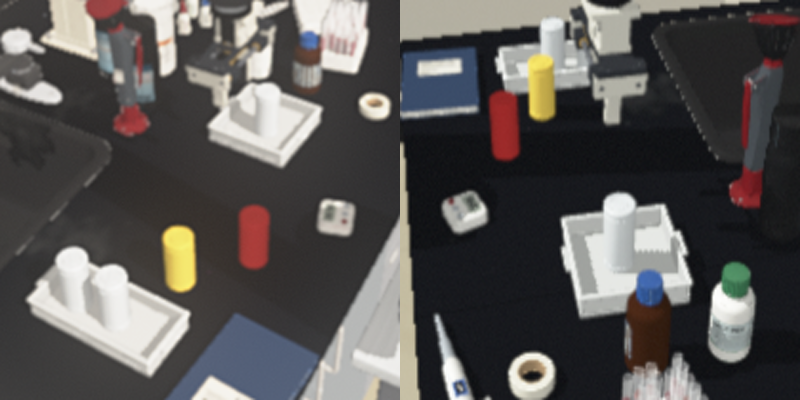

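The picture shows two blanks upright in the long tray at (72,280) and (113,298), and one upright in the square tray at (267,112). The bottles are where they were and the gripper is clear.

```bash
python3 -c "
from plant import r
print(r.close_job())"
```

```text
the job is handed in; nothing more can be done
None
```

I sorted all three blanks and handed the job in after about 17 s of robot time. The first two I lifted weighed about 4.9 N and 5.0 N (solid), and they stand in the long tray. The third weighed about 1.2 N (hollow) and stands in the square tray.

- **Blanks:** In the last scene view, all three tops sit at about z = 0.105 m with a full 50 mm outline, so they stand upright. In the last side view, the gripper hid the blank at (0.591, 0.287), so only the scene view confirms that one.
- **Forces:** Each blank was lowered until it touched the tray floor before release. The highest wrist force I read was about 22 N, against the 120 N limit.
- **Bystanders:** The bottles and the yellow and red cylinders are within 2 mm of where they started. The white bottle was hidden by the gripper in the last scene view, so its position comes from the side view.

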